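# Pack the medicine transport box and hold its hood pressed shut

## Robot

A 7-joint arm with a two-finger parallel gripper is mounted at the origin on the work surface. World frame = base frame: x ahead of the robot, y to its left, z up, the work surface at z = 0. Lengths are in m, angles in rad, forces in N, time in s.
With the tool pointing down it reaches from about 0.4 to 0.85 m from the base axis. Payload 10.4 kg.
Tool frame: the origin (TCP) lies on the centre line of the jaws, within the pads' length; the fingertips stand 17 mm ahead of it and the grasp point (between the pads) lies 2 mm behind it; z points along the fingers, y is the line along which they close (so a half turn about z gives the same grasp; the last joint's range is limited). The gripper opens to 85 mm and grips with 20 to 120 N. Pads are 22 mm wide; open, the fingers measure 114 mm over their backs; the gripper's body (76 mm by 85 mm) begins 54 mm behind the grasp point. The pads swing forward as they close: fully open they stand 13 mm farther back than shut.
Start: joints at [-1.186, 0.332, -0.065, 1.46, 0.022, 1.35, -0.088], TCP at [0.248, 0.574, 0.248] pointing down, gripper open.
Joint ranges: [-2.6, 2.6], [-0.5, 2.12], [-1.47, 1.34], [0.16, 2.42], [-1.27, 4.41], [0.06, 2.06], [-2.6, 2.6]. Speed limits (rad/s): [2.22, 2.22, 2.79, 2.79, 3.14, 3.14, 3.14].

## Interface

Orientations are given as a unit quaternion [x, y, z, w].
In Python, from workcell import get_obs, optics, job gives the robot as it stands. The module is installed in compiled form; this text tells all that it offers.
- The arm moves only by the tool send_rows, never from a script. Its argument "plan" is a list that holds one entry, the list of rows, each a list of 7 numbers: the turn, a rotation vector about the tool's x, y, z in units of 1.5 rad (1.0 is 1.5 rad), then the shift along the tool's x, y, z in units of 20 cm (1.0 is 20 cm), then the opening, from 0 (shut) to 1 (fully open). A call has 1 to 20 rows; each row shifts and turns the commanded pose from where the row before left it, along the tool's axes as they then stand; what a row does not reach is not made up. A row lasts 1/12 s, in which the tool goes at most 41.7 mm and 7.16 degrees, less where a joint would pass 70% of its speed; a pose out of reach is approached as far as the arm can. A call with a number of a shift or a turn outside -1 to 1 is refused whole. A call with a gripper value outside its range is refused whole. The fingers move at their own pace and stop on an object; "squeeze" is the grip in N (left out, the last holds). Time passes only in rows, so rows that do not move let the fingers close. It gives the time, the measured TCP pose, the force, the opening and the grip force at its end, in the units of the state.
- get_obs(): the state, without advancing time (a new reading comes with each control period).
- optics.camera(name): name is "scene" or "top" or "wrist"; returns the picture (420x560x3 uint8, red, green, blue); there is no depth.
- optics.get_calibration(name): a dict with "intrinsics" (3x3 intrinsics, pixels), "distortion" ([k1, k2, p1, p2, k3] as OpenCV has them; the pictures are not rectified), "world_from_camera" (4x4, takes a point from camera to world coordinates); the wrist camera has in their place "T_tool_cam" (4x4, takes a point from camera to tool coordinates, whose origin is the TCP and whose axes are the flange's). Camera axes: x right, y up, looking along -z (the intrinsics and any distortion apply to the point x, -y, -z); pixel columns grow to the right and rows downward; lengths in m; the calibration is good to about 2 mm. A picture is of the moment at which its call begins: read the wrist's pose just before it. get_calibration takes no time and is no camera call.
- job.hand_in(): hands the job in; it is judged then, once.
The state is a dict: "clock": time; "joint_pos": joint angles; "joint_velocities": joint speeds; "tau": joint torques, N m; "position": TCP position; "ee_rot": TCP orientation; "ft_force": force on the tool from outside, world axes, zero at the start; "torque": the same for the moment, N m; "grip_width": opening from 0.0 (shut) to 1.0 (fully open); "grasp_force": force on a finger pad.
Only numpy, scipy, OpenCV 4.12 (cv2) and the standard library are available. Lean on these libraries where they do the work, as an engineer would, in place of code of your own. Each camera call takes 0.05 s, during which the arm holds its last target. There are 200 camera calls.

## Task

Finish the layer of cartons in the transport box: stand the two loose medicine cartons in the two empty outlines on the base tray, one beside the carton already there and one crosswise against their ends. Then lift the slotted hood by its handle, fit its two holes over the tray's two dowels (large hole on large dowel), press it down against the springs until it sits fully home with no gap, and finish while still holding it pressed down. Leave the other things on the table where they are.

Things in the scene. Friction and masses are not known exactly. Their poses are not given: they have to be found in the camera images.
- tray: base of the transport box: a loose flat slab, 250 mm long (its x) x 130 mm wide (its y), top face 30 mm above its underside, 0.9 kg, standing on the table. Origin at the centre of the underside, z up. On its top: three carton outlines in the middle (lines without height) and a dowel near each end on the long centre line
- slab_top (a point): middle of the tray's top face, axes as the tray's. Four sprung rubber buttons, 12 mm across, stand 6 mm proud of the face, 105 mm along x and 40 mm along y from here, either way. Together they carry the hood's weight, holding it 6 mm up; about 9 to 12 N of push brings it flat onto the slab
- big_dowel (a point): centre of the foot of the large dowel, on the slab's top face at the tray's +x end (105 mm from the middle). 16 mm across, straight for 16 mm, then tapering to 6 mm across at its tip 30 mm above the slab. Axes as the tray's
- small_dowel (a point): centre of the foot of the small dowel, at the tray's -x end (105 mm from the middle). 10 mm across, straight for 16 mm, tapering to 4 mm across at 30 mm above the slab. Axes as the tray's
- place_a (a point): centre of the outline that already has a carton, on the slab's top face; outline 64 mm along the tray's x, 32 mm along its y
- place_b (a point): centre of the empty outline beside place_a, 33 mm towards the tray's -y, parallel to it: 64 mm along the tray's x, 32 mm along its y
- place_c (a point): centre of the empty crosswise outline at the +x ends of the other two: 32 mm along the tray's x, 64 mm along its y. A carton centred in its outline stands about 3 mm from its neighbours
- carton_in: upright medicine carton, 62 mm long (its x) x 30 mm wide (its y) x 45 mm tall, 55 to 115 g, origin at the centre of its underside, z up; already standing in outline place_a
- carton_near: upright medicine carton, 62 mm long (its x) x 30 mm wide (its y) x 45 mm tall, 55 to 115 g, origin at the centre of its underside, z up; loose on the table between tray and hood, the one nearer the robot; either loose carton may go to either empty outline, either way round
- carton_far: upright medicine carton, 62 mm long (its x) x 30 mm wide (its y) x 45 mm tall, 55 to 115 g, origin at the centre of its underside, z up; loose on the table between tray and hood, the one farther from the robot
- hood: slotted hood, standing rim down on the table, 0.28 to 0.42 kg: a hollow box open below, outside 170 x 114 x 70 mm, inside 162 x 106 x 66 mm, with an 8 mm thick tab at each end of its rim (254 mm overall along its x). Origin at the centre of its underside, z up; fully home its origin lies on slab_top, its x along the tray's x
- handle (a point): middle of the hood's handle bar, 102 mm above the hood's underside: bar 100 mm long along the hood's y, 12 mm thick along its x, 16 mm tall, 24 mm free below it to the hood's roof; posts at the outer 10 mm of each end. Axes as the hood's
- big_hole (a point): centre of the lower mouth of the large hole, 20 mm across, through the tab at the hood's +x end (105 mm from the middle). Axes as the hood's
- small_hole (a point): centre of the lower mouth of the small hole, 14 mm across, through the tab at the hood's -x end (105 mm from the middle). Axes as the hood's
- pill_jar: small amber jar, 34 mm across, 45 mm tall, standing between the two loose cartons; to be left alone; origin at the centre of its underside
- feed_dish: small square open dish, 60 x 60 x 35 mm; to be left alone; origin at the centre of its underside
- tape: roll of tape lying flat, 60 mm across, 20 mm high; to be left alone; origin at the centre of its underside
- steel_bowl: steel bowl, 84 mm across, 40 mm high; to be left alone; origin at the centre of its underside
- spray_bottle: bottle, 56 mm across, 140 mm tall; to be left alone; origin at the centre of its underside
- tweezers: steel tweezers lying flat, 120 mm long, 6 mm high; to be left alone; origin at the centre of its underside
- marker: marker pen lying flat, 120 mm long, 14 mm thick; to be left alone; origin at the centre of its underside
Mind the look-alikes: they are no part of the job. What is shaped like the carton_far but black or purple is not meant.

How it is judged:
On the way:
1. all three cartons stand in their outlines, let go, before the hood goes on (horizontal distance between carton_in and place_a below 0.008 m and z of carton_in in the frame of tray between 0.026 and 0.034 m and angle between the x axis of carton_in and the x axis of tray, either way round below 0.17 rad and ((horizontal distance between carton_near and place_b below 0.008 m and z of carton_near in the frame of tray between 0.026 and 0.034 m and angle between the x axis of carton_near and the x axis of tray, either way round below 0.17 rad and horizontal distance between carton_far and place_c below 0.008 m and z of carton_far in the frame of tray between 0.026 and 0.034 m and angle between the x axis of carton_far and the y axis of tray, either way round below 0.17 rad) or (horizontal distance between carton_far and place_b below 0.008 m and z of carton_far in the frame of tray between 0.026 and 0.034 m and angle between the x axis of carton_far and the x axis of tray, either way round below 0.17 rad and horizontal distance between carton_near and place_c below 0.008 m and z of carton_near in the frame of tray between 0.026 and 0.034 m and angle between the x axis of carton_near and the y axis of tray, either way round below 0.17 rad)) and contact force between the fingers and carton_near below 0.3 N and contact force between the fingers and carton_far below 0.3 N and horizontal distance between hood and tray above 0.1 m), for 0.2 s.
At the end, for the whole second after the job is handed in: Cartons upright in their three outlines (8 mm, 0.17 rad, any order); hood on both dowels, large on large (4 mm), within 2 mm of the slab and parallel (0.03 rad), fingers on it (over 3 N), bearing on the tray with over 8 N; tray flat on the table; all still (horizontal distance between carton_in and place_a below 0.008 m and z of carton_in in the frame of tray between 0.026 and 0.034 m and angle between the x axis of carton_in and the x axis of tray, either way round below 0.17 rad and ((horizontal distance between carton_near and place_b below 0.008 m and z of carton_near in the frame of tray between 0.026 and 0.034 m and angle between the x axis of carton_near and the x axis of tray, either way round below 0.17 rad and horizontal distance between carton_far and place_c below 0.008 m and z of carton_far in the frame of tray between 0.026 and 0.034 m and angle between the x axis of carton_far and the y axis of tray, either way round below 0.17 rad) or (horizontal distance between carton_far and place_b below 0.008 m and z of carton_far in the frame of tray between 0.026 and 0.034 m and angle between the x axis of carton_far and the x axis of tray, either way round below 0.17 rad and horizontal distance between carton_near and place_c below 0.008 m and z of carton_near in the frame of tray between 0.026 and 0.034 m and angle between the x axis of carton_near and the y axis of tray, either way round below 0.17 rad)) and z of hood in the frame of tray between 0.027 and 0.032 m and horizontal distance between big_hole and big_dowel below 0.004 m and horizontal distance between small_hole and small_dowel below 0.004 m and angle between the z axis of hood and the z axis of tray, either way round below 0.03 rad and contact force between hood and tray above 8 N and contact force between the fingers and hood above 3 N and height (world z) of tray below 0.006 m and angle between tray's own z axis and vertical below 0.05 rad and linear speed of each of hood, tray below 0.02 m/s); the arm keeps its last pose, push and grip.
It fails at once if one of the other things on the table is moved more than 40 mm (distance of any of pill_jar, feed_dish, tape, steel_bowl, spray_bottle, tweezers, marker from where it was at the start of the episode above 0.04 m).
It also fails if it takes over 67 s, if anything falls off the work surface, if the arm or the gripper's body presses on something with over 40 N, if the wrist force passes 120 N, or if a joint passes its speed limit or range.

## Working session

There is one attempt and no reset: what is moved stays moved. The work goes in short steps, Python scripts to look and compute and a tool call to move; the robot and the scene stay as the last step left them, time stands still between calls to the robot, and variables do not carry over. Pictures are saved under pics/ and viewed, at most 11 in all, crops included, and the job is handed in when it is done.

Besides the shell and the picture viewer there is one more tool, called after "Call:" as name(argument=value, ...) on one line, values as JSON. send_rows: Moves the arm, as the interface text tells. Its arguments: {"type":"object","properties":{"plan":{"type":"array"},"squeeze":{"type":"number"}},"required":["plan"]}

```bash
mkdir -p pics; python3 - <<'E'
from workcell import get_obs, optics, job
import cv2, numpy as np
o=get_obs(); print({k:np.round(v,4).tolist() for k,v in o.items()})
for n in ("scene","top"):
    im=optics.camera(n); cv2.imwrite(f"pics/{n}0.png",cv2.cvtColor(im,cv2.COLOR_RGB2BGR))
    print(n,{k:np.round(v,4).tolist() for k,v in optics.get_calibration(n).items()})
print({k:np.round(v,4).tolist() for k,v in optics.get_calibration("wrist").items()})
E
```

```text
{'clock': 0.0, 'joint_pos': [-1.1856, 0.3329, -0.0647, 1.461, 0.0216, 1.3499, -0.0885], 'joint_velocities': [-0.0004, -0.0006, -0.0006, -0.0006, 0.0008, 0.0005, 0.0005], 'tau': [-0.0003, -62.5426, 0.0488, -39.1616, 0.016, 0.0098, 0.0], 'position': [0.2477, 0.5734, 0.2475], 'ee_rot': [0.2025, 0.9793, -0.0007, -0.0001], 'ft_force': [-0.0985, -0.2205, 0.0966], 'torque': [0.0086, 0.0233, -0.0341], 'grasp_force': 0.0, 'grip_width': 0.9961}
scene {'intrinsics': [[445.2113, 0.0, 277.9981], [0.0, 445.2113, 206.8927], [0.0, 0.0, 1.0]], 'distortion': [0.0405, 0.0, 0.0, 0.0, 0.0], 'world_from_camera': [[0.7577, -0.5269, 0.385, 1.0981], [0.6526, 0.6156, -0.4418, -0.5704], [-0.0042, 0.586, 0.8103, 1.1001], [0.0, 0.0, 0.0, 1.0]]}
top {'intrinsics': [[485.7867, 0.0, 278.4675], [0.0, 485.7867, 204.7469], [0.0, 0.0, 1.0]], 'distortion': [-0.0601, 0.0, 0.0, 0.0, 0.0], 'world_from_camera': [[0.0148, 0.9917, -0.1277, 0.4336], [-0.9997, 0.0171, 0.0166, 0.0041], [0.0186, 0.1275, 0.9917, 1.4807], [0.0, 0.0, 0.0, 1.0]]}
{'intrinsics': [[353.1749, 0.0, 279.4199], [0.0, 353.1749, 210.4319], [0.0, 0.0, 1.0]], 'distortion': [-0.048, 0.0, 0.0, 0.0, 0.0], 'T_tool_cam': [[-0.0003, 0.948, 0.3184, 0.0831], [1.0, -0.0, 0.0011, 0.0011], [0.0011, 0.3184, -0.948, -0.1244], [0.0, 0.0, 0.0, 1.0]]}
```

View pics/top0.png

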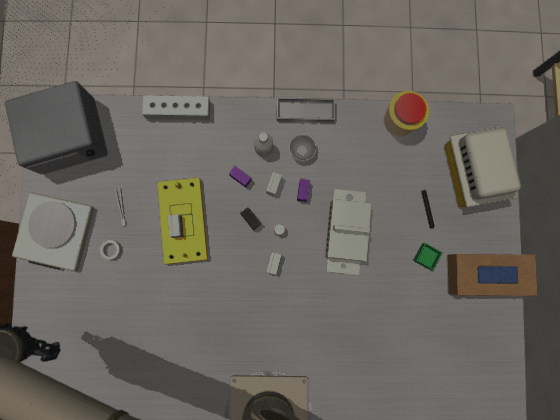

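View pics/scene0.png

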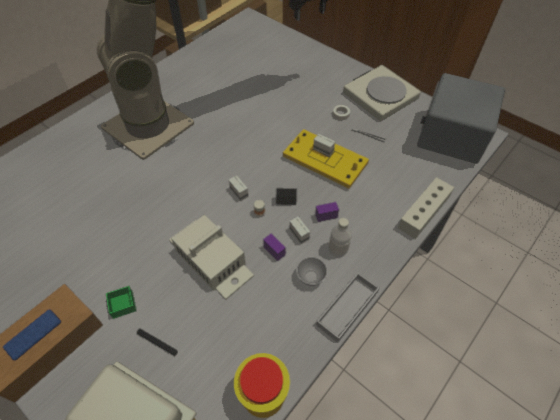

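```bash
cat > h.py <<'E'
import numpy as np, cv2
from scipy.spatial.transform import Rotation as R
from workcell import get_obs, optics, job
def cam(n,o=None):
    c=optics.get_calibration(n)
    if n!="wrist": return c["intrinsics"],c["distortion"],np.array(c["world_from_camera"])
    o=o or get_obs(); T=np.eye(4); T[:3,:3]=R.from_quat(o["ee_rot"]).as_matrix(); T[:3,3]=o["position"]
    return c["intrinsics"],c["distortion"],T@np.array(c["T_tool_cam"])
def ray(c,px):
    K,d,T=c; u=cv2.undistortPoints(np.array(px,float).reshape(-1,1,2),np.array(K),np.array(d)).reshape(-1,2)
    v=np.c_[u[:,0],-u[:,1],-np.ones(len(u))]@T[:3,:3].T
    return T[:3,3],v
def px2w(c,px,z):
    p,v=ray(c,px); z=np.broadcast_to(z,len(v)); return p+v*((z-p[2])/v[:,2])[:,None]
def w2px(c,P):
    K,d,T=c; q=(np.array(P,float).reshape(-1,3)-T[:3,3])@T[:3,:3]; q=q*[1,-1,-1]
    return cv2.projectPoints(q,np.zeros(3),np.zeros(3),np.array(K),np.array(d))[0].reshape(-1,2)
E
python3 - <<'E'
from h import *
im=cv2.imread("pics/top0.png"); cv2.imwrite("pics/crop1.png",cv2.resize(im[160:280,150:390],(800,400),interpolation=cv2.INTER_CUBIC))
c=cam("top")
for n,p,z in [("near",(275,263),.045),("far",(274,183),.045),("jar",(280,230),.045),("tray",(183,221),.03),("hoodmid",(349,232),.07),("holeT",(347,197),.008),("holeB",(343,267),.008),("black",(251,219),.045),("pu1",(240,176),.045),("pu2",(304,190),.045)]:
    print(n,px2w(c,[p],z)[0].round(3))
print(cv2.__version__)
E
```

```text
near [ 0.446 -0.012  0.045]
far [ 0.684 -0.006  0.045]
jar [ 0.543 -0.026  0.045]
tray [0.567 0.265 0.03 ]
hoodmid [ 0.539 -0.227  0.07 ]
holeT [ 0.651 -0.231  0.008]
holeB [ 0.437 -0.218  0.008]
black [0.575 0.061 0.045]
pu1 [0.704 0.097 0.045]
pu2 [ 0.664 -0.096  0.045]
4.12.0
```

View pics/crop1.png

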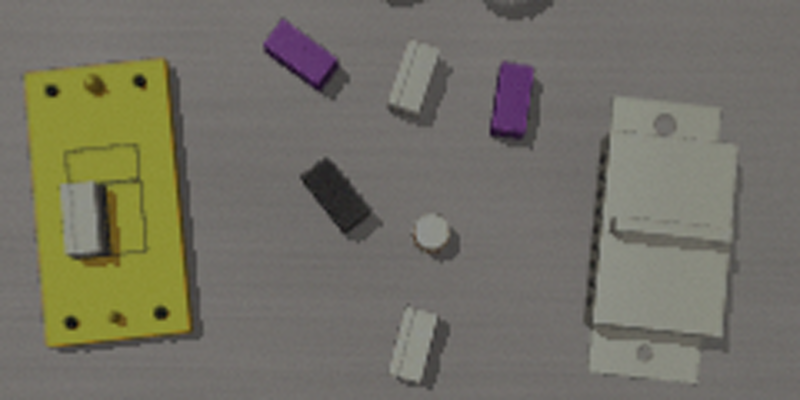

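White cartons are at top-camera pixels (274,264), which is the near one, and (274,183), which is the far one. The pieces at (240,176) and (304,190) are purple and the one at (251,219) is black, so those are look-alikes and stay put. The jar at (280,230) lies between the two white ones, as described. The big dowel and big hole are both at the +x ends. Next I'll get closer wrist views.

```bash
cat >> h.py <<'E'
def yaw_of(o):  # world angle of tool y
    m=R.from_quat(o["ee_rot"]).as_matrix(); return np.arctan2(m[1,1],m[0,1])
def plan(*segs,start=None):
    """segs: (x,y,z,yaw_tooly[rad],opening,nrows); prints rows, error-fed rounding, tool kept pointing down"""
    o=get_obs(); m=R.from_quat(o["ee_rot"]).as_matrix()
    cur=np.array(o["position"]) if start is None else np.array(start[:3]); M=m
    if start is not None: M=np.array([[np.sin(-0)*0,0,0]]*3); 
    if start is not None:
        a=start[3]; M=np.array([[-np.sin(a),np.cos(a),0],[np.cos(a),np.sin(a),0],[0,0,-1]]).T
    rows=[]
    for x,y,z,a,g,n in segs:
        p0=cur.copy(); R0=M
        Mt=np.array([[-np.sin(a),np.cos(a),0],[np.cos(a),np.sin(a),0],[0,0,-1]]).T
        rv=R.from_matrix(R0.T@Mt).as_rotvec()
        for i in range(n):
            f=(i+1)/n; tp=p0+(np.array([x,y,z])-p0)*f; tR=R0@R.from_rotvec(rv*f).as_matrix()
            t=np.round(R.from_matrix(M.T@tR).as_rotvec()/1.5,3); s=np.round(M.T@(tp-cur)/.2,3)
            cur=cur+M@(s*.2); M=M@R.from_rotvec(t*1.5).as_matrix()
            rows.append([float(v)+0. for v in (*t,*s,g)])
            if max(abs(s))*.2>.04 or np.linalg.norm(t)*1.5>.124: print("FAST",i)
    print(len(rows)); print(str(rows).replace(" ","").replace("],[","],\n["))
E
sed -i '/np.sin(-0)/d' h.py
python3 - <<'E'
from h import *
plan((.54,.27,.25,0,1,14))
E
```

```text
14
[[0.0,0.0,0.055,-0.139,-0.058,-0.001,1.0],
[0.0,0.0,0.056,-0.143,-0.047,-0.001,1.0],
[0.0,0.0,0.055,-0.146,-0.034,0.0,1.0],
[0.0,0.0,0.056,-0.149,-0.022,-0.001,1.0],
[0.0,0.0,0.055,-0.15,-0.009,-0.001,1.0],
[0.0,0.0,0.055,-0.151,0.002,-0.001,1.0],
[0.0,0.0,0.056,-0.149,0.016,0.0,1.0],
[0.0,0.0,0.055,-0.148,0.028,-0.001,1.0],
[0.0,0.0,0.055,-0.146,0.039,-0.001,1.0],
[0.0,0.001,0.056,-0.141,0.052,-0.001,1.0],
[0.0,0.0,0.055,-0.136,0.063,-0.001,1.0],
[-0.001,0.0,0.056,-0.131,0.075,-0.001,1.0],
[0.0,0.0,0.055,-0.124,0.085,-0.001,1.0],
[0.0,0.0,0.055,-0.117,0.095,-0.001,1.0]]
```

Call:
send_rows(plan=[[[0, 0, 0.055, -0.139, -0.058, -0.001, 1], [0, 0, 0.056, -0.143, -0.047, -0.001, 1], [0, 0, 0.055, -0.146, -0.034, 0, 1], [0, 0, 0.056, -0.149, -0.022, -0.001, 1], [0, 0, 0.055, -0.15, -0.009, -0.001, 1], [0, 0, 0.055, -0.151, 0.002, -0.001, 1], [0, 0, 0.056, -0.149, 0.016, 0, 1], [0, 0, 0.055, -0.148, 0.028, -0.001, 1], [0, 0, 0.055, -0.146, 0.039, -0.001, 1], [0, 0.001, 0.056, -0.141, 0.052, -0.001, 1], [0, 0, 0.055, -0.136, 0.063, -0.001, 1], [-0.001, 0, 0.056, -0.131, 0.075, -0.001, 1], [0, 0, 0.055, -0.124, 0.085, -0.001, 1], [0, 0, 0.055, -0.117, 0.095, -0.001, 1], [0, 0, 0, 0, 0, 0, 1], [0, 0, 0, 0, 0, 0, 1]]])

```text
clock: 1.43
position: [0.541, 0.2684, 0.2501]
ee_rot: [0.708, 0.706, 0.0, -0.0]
ft_force: [-0.5, 1.0, -0.2]
grip_width: 1.003
grasp_force: 0.0
```

```bash
python3 - <<'E'
from h import *
o=get_obs(); print(np.round(o["position"],4),np.round(o["ee_rot"],4),np.round(o["joint_velocities"],3),np.round(o["joint_pos"],2))
im=optics.camera("wrist"); im=cv2.cvtColor(im,cv2.COLOR_RGB2BGR); cv2.imwrite("pics/w1raw.png",im)
np.save("w1.npy",cam("wrist",o)[2])
cv2.imwrite("pics/w1.png",cv2.resize(im,(800,600),interpolation=cv2.INTER_CUBIC))
plan((.56,-.15,.25,0,1,14))
E
```

```text
[0.541  0.2684 0.2501] [ 7.081e-01  7.061e-01  5.000e-04 -0.000e+00] [-0.035 -0.009 -0.05   0.006 -0.009  0.002  0.005] [-0.79  0.29  0.31  1.53 -0.09  1.33 -0.47]
14
[[0.0,0.0,0.0,-0.15,0.007,0.0,1.0],
[0.0,0.0,0.0,-0.15,0.007,0.0,1.0],
[0.0,0.0,0.0,-0.15,0.007,-0.001,1.0],
[0.0,0.0,0.0,-0.15,0.007,0.0,1.0],
[0.0,0.0,0.0,-0.15,0.007,0.0,1.0],
[0.0,0.0,0.0,-0.15,0.007,0.0,1.0],
[0.0,-0.001,0.0,-0.15,0.007,0.0,1.0],
[0.0,0.0,0.0,-0.15,0.008,0.0,1.0],
[0.0,0.0,0.0,-0.151,0.007,0.0,1.0],
[0.0,0.0,0.0,-0.15,0.007,0.0,1.0],
[0.0,0.0,0.0,-0.15,0.007,0.0,1.0],
[0.0,0.0,0.0,-0.15,0.007,0.0,1.0],
[0.0,0.0,0.0,-0.15,0.007,0.0,1.0],
[0.0,0.0,0.0,-0.15,0.007,0.0,1.0]]
```

View pics/w1.png

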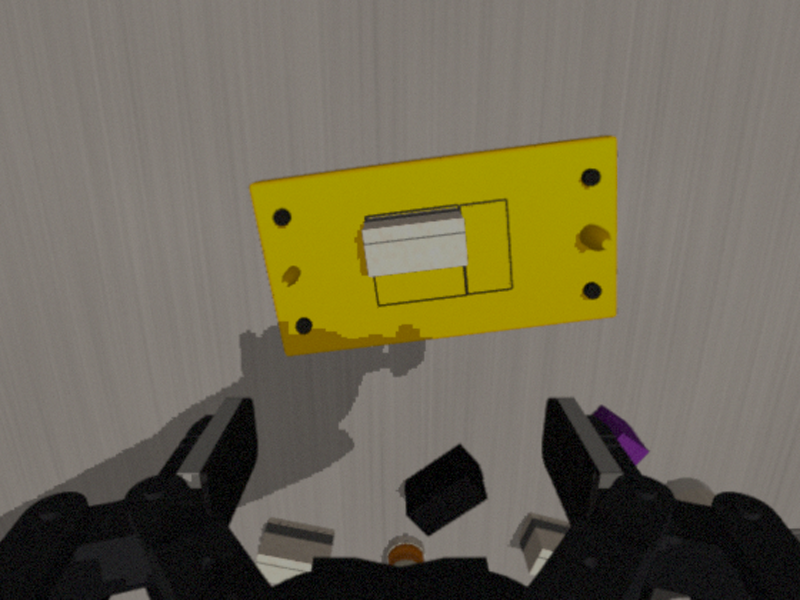

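The wrist view (800×600) shows the tray with its four buttons at about (282,217), (304,326), (591,177) and (592,291). The big dowel is on the right at about (595,238), the small dowel at (290,275), and the carton sits in outline A. Next I'll take the carton view and compute the tray pose.

Call:
send_rows(plan=[[[0, 0, 0, -0.165, 0.01, 0, 1], [0, 0, 0, -0.165, 0.01, 0, 1], [0, 0, 0, -0.165, 0.01, 0, 1], [0, 0, 0, -0.165, 0.01, 0, 1], [0, 0, 0, -0.165, 0.01, 0, 1], [0, 0, 0, -0.165, 0.01, 0, 1], [0, 0, 0, -0.165, 0.01, 0, 1], [0, 0, 0, -0.165, 0.01, 0, 1], [0, 0, 0, -0.165, 0.01, 0, 1], [0, 0, 0, -0.165, 0.01, 0, 1], [0, 0, 0, 0, 0, 0, 1], [0, 0, 0, 0, 0, 0, 1], [0, 0, 0, 0, 0, 0, 1]]])

```text
clock: 2.57
position: [0.5603, -0.0578, 0.2498]
ee_rot: [0.706, 0.708, 0.001, -0.001]
ft_force: [-0.4, -0.0, -1.5]
grip_width: 0.998
grasp_force: 0.0
```

```bash
python3 - <<'E'
from h import *
o=get_obs(); print(np.round(o["position"],4),np.round(o["ee_rot"],4))
im=optics.camera("wrist"); im=cv2.cvtColor(im,cv2.COLOR_RGB2BGR); cv2.imwrite("pics/w2raw.png",im)
np.save("w2.npy",cam("wrist",o)[2])
cv2.imwrite("pics/w2.png",cv2.resize(im,(800,600),interpolation=cv2.INTER_CUBIC))
# tray from w1
K,d,_=cam("wrist",o); c=(K,d,np.load("w1.npy")); im=cv2.imread("pics/w1raw.png")
g=im.max(2).astype(np.uint8); pts=[]
for u,v in [(591,177),(592,291),(282,217),(304,326)]:
    u,v=u*.7,v*.7; x0,y0=int(u)-10,int(v)-10
    w=(g[y0:y0+21,x0:x0+21]<60); ys,xs=np.nonzero(w); pts.append((xs.mean()+x0,ys.mean()+y0)); print(w.sum(),end=" ")
W=px2w(c,pts,.036)[:,:2]; print(W.round(4))
L=np.array([[.105,.04],[.105,-.04],[-.105,.04],[-.105,-.04]])
cw=W.mean(0); H=L.T@(W-cw); a=np.arctan2(H[0,1]-H[1,0],H[0,0]+H[1,1])
Rm=np.array([[np.cos(a),-np.sin(a)],[np.sin(a),np.cos(a)]]); print("tray",cw.round(4),np.degrees(a).round(2),"res mm",((W-cw-L@Rm.T)*1e3).round(1).tolist())
# outlines in tray frame
for p in [(459,206),(507,200),(512,289),(467,294),(378,306),(366,216)]:
    q=px2w(c,[(p[0]*.7,p[1]*.7)],.03)[0,:2]; print("outl",((q-cw)@Rm*1e3).round(1))
for p in [(362,227),(464,211),(467,265),(370,276)]:  # carton_in
    for z in (.075,.03):
        q=px2w(c,[(p[0]*.7,p[1]*.7)],z)[0,:2]; print("cin",z,((q-cw)@Rm*1e3).round(1))
E
```

```text
[ 0.5603 -0.0578  0.2498] [ 7.060e-01  7.082e-01  1.100e-03 -7.000e-04]
116 101 100 94 [[0.6666 0.3237]
 [0.6766 0.2452]
 [0.4613 0.2976]
 [0.4712 0.2192]]
tray [0.5689 0.2714] 7.22 res mm [[-1.4, -0.6], [-1.5, 0.3], [1.6, -0.3], [1.4, 0.7]]
outl [16.2 30.3]
outl [48.9 30.2]
outl [ 48.5 -33.4]
outl [ 16.1 -33. ]
outl [-48.6 -33.8]
outl [-47.5  31.7]
cin 0.075 [-47.   32.2]
cin 0.03 [-51.3  24.6]
cin 0.075 [14.4 33.9]
cin 0.03 [19.2 26.5]
cin 0.075 [13.2  0.8]
cin 0.03 [ 17.9 -11.6]
cin 0.075 [-46.7   1.5]
cin 0.03 [-51.  -10.8]
```

View pics/w2.png

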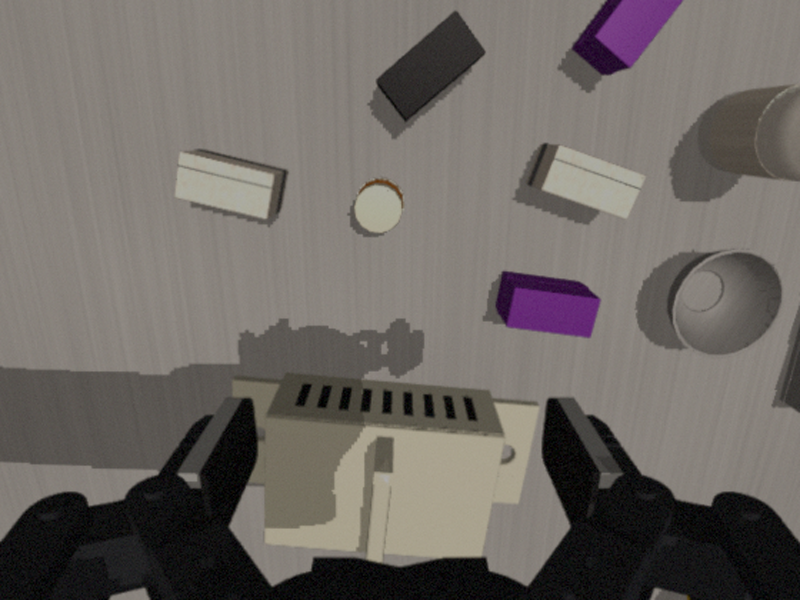

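```bash
python3 - <<'E'
from h import *
K,d,_=cam("wrist"); 
def rect(name,T,box,z,thr):
    c=(K,d,np.load(T+".npy")); im=cv2.imread(f"pics/{T}raw.png"); x0,y0,x1,y1=[int(b*.7) for b in box]
    m=(im[y0:y1,x0:x1].min(2)>thr).astype(np.uint8); m=cv2.morphologyEx(m,cv2.MORPH_CLOSE,np.ones((3,3)))
    n,l,s,_=cv2.connectedComponentsWithStats(m); k=1+s[1:,4].argmax(); ys,xs=np.nonzero(l==k)
    W=px2w(c,np.c_[xs+x0,ys+y0],z)[:,:2]; 
    (cx,cy),(w,h),a=cv2.minAreaRect((W*1e3).astype(np.float32))
    if w<h: a+=90; w,h=h,w
    print(name,len(xs),"c",round(cx,1),round(cy,1),"mean",(W.mean(0)*1e3).round(1),"size",round(w,1),round(h,1),"ang",round((a+90)%180-90,1))
for t in (130,150,170):
    rect("near","w2",(165,140,295,230),.045,t); rect("far","w2",(530,135,655,225),.045,t); rect("in","w1",(350,200,480,290),.075,t)
im=cv2.imread("pics/w2raw.png"); print([im[int(v*.7),int(u*.7)].tolist() for u,v in [(225,185),(250,164),(600,180),(543,165),(330,150),(230,155)]])
E
```

```text
near 2100 c 445.6 -6.7 mean [445.6  -6.3] size 61.2 29.4 ang -14.2
far 2126 c 684.9 -3.9 mean [684.6  -3.7] size 61.4 29.6 ang -17.7
in 2304 c 550.0 285.1 mean [550.  285.3] size 60.7 29.1 ang 6.9
near 1813 c 445.6 -6.5 mean [445.6  -6.9] size 59.8 28.2 ang -13.9
far 1855 c 684.8 -3.8 mean [684.7  -4. ] size 59.8 28.2 ang -17.6
in 278 c 553.8 296.0 mean [554.2 296.3] size 46.2 6.6 ang 6.6Traceback (most recent call last):
  File "<stdin>", line 12, in <module>
  File "<stdin>", line 6, in rect
ValueError: attempt to get argmax of an empty sequence
```

```bash
python3 - <<'E'
from h import *
D=np.radians
plan((.4456,-.0067,.12,D(-14.2),1,6),(.4456,-.0067,.03,D(-14.2),1,5))
E
```

```text
11
[[0.0,0.0,0.028,0.042,-0.095,0.108,1.0],
[0.0,-0.001,0.028,0.039,-0.098,0.108,1.0],
[0.0,0.0,0.028,0.034,-0.098,0.109,1.0],
[0.0,0.0,0.028,0.03,-0.1,0.108,1.0],
[0.0,0.0,0.028,0.026,-0.102,0.108,1.0],
[0.0,-0.001,0.028,0.022,-0.102,0.108,1.0],
[0.0,0.0,0.0,0.0,0.0,0.09,1.0],
[0.0,0.0,0.0,0.0,0.0,0.09,1.0],
[0.0,0.0,0.0,0.0,0.0,0.09,1.0],
[0.0,0.0,0.0,0.0,0.0,0.09,1.0],
[0.0,0.0,0.0,0.0,0.0,0.09,1.0]]
```

Call:
send_rows(plan=[[[0, 0, 0.028, 0.042, -0.095, 0.108, 1], [0, -0.001, 0.028, 0.039, -0.098, 0.108, 1], [0, 0, 0.028, 0.034, -0.098, 0.109, 1], [0, 0, 0.028, 0.03, -0.1, 0.108, 1], [0, 0, 0.028, 0.026, -0.102, 0.108, 1], [0, -0.001, 0.028, 0.022, -0.102, 0.108, 1], [0, 0, 0, 0, 0, 0, 1], [0, 0, 0, 0, 0, 0.09, 1], [0, 0, 0, 0, 0, 0.09, 1], [0, 0, 0, 0, 0, 0.09, 1], [0, 0, 0, 0, 0, 0.09, 1], [0, 0, 0, 0, 0, 0.09, 1], [0, 0, 0, 0, 0, 0, 1], [0, 0, 0, 0, 0, 0, 1]]], squeeze=35)

```text
clock: 3.78
position: [0.4457, -0.0079, 0.0301]
ee_rot: [0.79, 0.614, -0.001, 0.0]
ft_force: [0.6, -0.2, 0.3]
grip_width: 1.0
grasp_force: 0.0
```

Call:
send_rows(plan=[[[0, 0, 0, 0, 0, 0, 0.3], [0, 0, 0, 0, 0, 0, 0.3], [0, 0, 0, 0, 0, 0, 0.3], [0, 0, 0, 0, 0, 0, 0.3], [0, 0, 0, 0, 0, 0, 0.3]]])

```text
clock: 4.2
position: [0.4469, -0.0083, 0.0315]
ee_rot: [0.79, 0.613, 0.001, 0.001]
ft_force: [-0.9, 0.9, 6.8]
grip_width: 0.716
grasp_force: 38.1
```

```bash
python3 - <<'E'
from h import *
D=np.radians; o=get_obs(); print(np.round(o["position"],4),np.degrees(yaw_of(o)),np.round(o["ee_rot"],4),o["grip_width"],o["grasp_force"])
x,y,z=o["position"]
plan((x,y,z+.09,yaw_of(o),.3,5),(.5541,.2524,.125,D(7),.3,9))
E
```

```text
[ 0.4469 -0.0083  0.0315] -14.390007972508032 [0.7901 0.613  0.001  0.0009] 0.7160138435654269 38.14693987369537
14
[[0.0,0.0,0.0,0.0,0.0,-0.09,0.3],
[0.001,0.0,0.0,0.0,0.0,-0.09,0.3],
[0.0,0.0,0.0,0.0,0.001,-0.09,0.3],
[0.0,0.0,0.0,0.0,0.0,-0.09,0.3],
[0.001,0.0,0.0,0.0,0.0,-0.09,0.3],
[0.0,0.0,-0.028,0.155,0.022,-0.002,0.3],
[0.0,0.0,-0.027,0.154,0.028,-0.002,0.3],
[0.0,0.0,-0.028,0.153,0.034,-0.002,0.3],
[0.0,0.0,-0.028,0.151,0.041,-0.001,0.3],
[0.0,0.0,-0.027,0.15,0.047,-0.002,0.3],
[0.0,0.0,-0.028,0.147,0.053,-0.002,0.3],
[0.0,0.0,-0.028,0.145,0.059,-0.002,0.3],
[0.0,0.0,-0.027,0.142,0.066,-0.002,0.3],
[0.0,0.0,-0.028,0.14,0.071,-0.002,0.3]]
```

Call:
send_rows(plan=[[[0, 0, 0, 0, 0, -0.09, 0.3], [0, 0, 0, 0, 0, -0.09, 0.3], [0, 0, 0, 0, 0.001, -0.09, 0.3], [0, 0, 0, 0, 0, -0.09, 0.3], [0.001, 0, 0, 0, 0, -0.09, 0.3], [0, 0, -0.028, 0.155, 0.022, -0.002, 0.3], [0, 0, -0.027, 0.154, 0.028, -0.002, 0.3], [0, 0, -0.028, 0.153, 0.034, -0.002, 0.3], [0, 0, -0.028, 0.151, 0.041, -0.001, 0.3], [0, 0, -0.027, 0.15, 0.047, -0.002, 0.3], [0, 0, -0.028, 0.147, 0.053, -0.002, 0.3], [0, 0, -0.028, 0.145, 0.059, -0.002, 0.3], [0, 0, -0.027, 0.142, 0.066, -0.002, 0.3], [0, 0, -0.028, 0.135, 0.071, -0.002, 0.3], [0, 0, 0, 0, 0, 0, 0.3], [0, 0, 0, 0, 0, 0, 0.3], [0, 0, 0, 0, 0, 0, 0.3]]])

```text
clock: 5.62
position: [0.5534, 0.2503, 0.1235]
ee_rot: [0.663, 0.749, -0.001, 0.0]
ft_force: [-0.9, -0.9, -0.8]
grip_width: 0.722
grasp_force: 39.2
```

```bash
python3 - <<'E'
from h import *
D=np.radians; o=get_obs(); print(np.round(o["position"],4),np.degrees(yaw_of(o)),np.round(o["ee_rot"],4),o["grip_width"],o["grasp_force"])
im=optics.camera("wrist"); im=cv2.cvtColor(im,cv2.COLOR_RGB2BGR); cv2.imwrite("pics/w3raw.png",im)
np.save("w3.npy",cam("wrist",o)[2])
cv2.imwrite("pics/w3.png",cv2.resize(im,(800,600),interpolation=cv2.INTER_CUBIC))
plan((.5542,.2513,.066,D(7),.3,4),(.5542,.2513,.0625,D(7),.3,2))
E
```

```text
[0.5534 0.2503 0.1235] 6.949535158855796 [ 6.629e-01  7.487e-01 -8.000e-04  1.000e-04] 0.7215327382972629 39.192954897880554
6
[[0.0,0.0,0.0,0.002,0.001,0.072,0.3],
[0.0,0.0,-0.001,0.002,0.001,0.072,0.3],
[0.0,0.001,0.0,0.001,0.002,0.072,0.3],
[-0.001,0.0,0.0,0.002,0.001,0.072,0.3],
[0.0,0.0,0.0,0.0,0.0,0.009,0.3],
[0.0,0.0,0.0,0.0,0.0,0.008,0.3]]
```

View pics/w3.png

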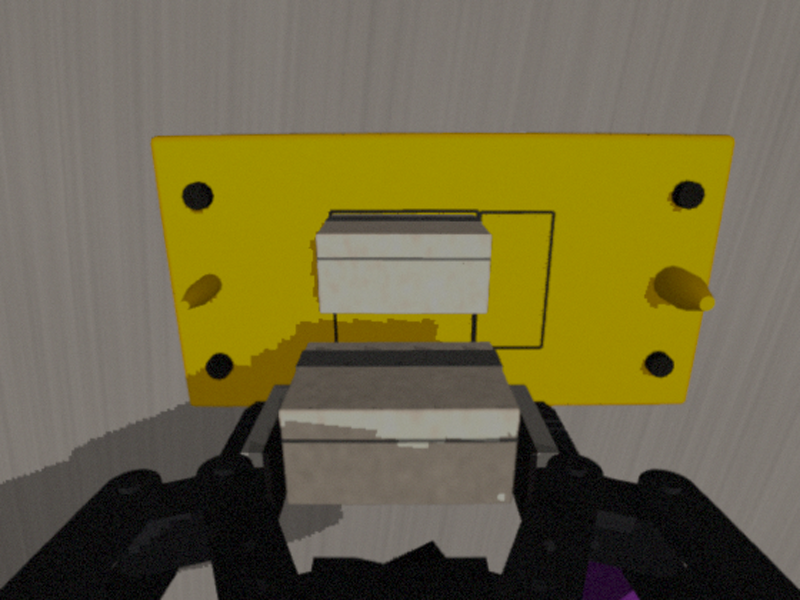

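The held carton (top face at about (282,408) to (513,500)) is square to the tray. Carton_in and the outlines are clear. I'll compute the held-carton offset and refine the tray pose.

```bash
python3 - <<'E'
from h import *
K,d,_=cam("wrist"); T=np.load("w3.npy"); c=(K,d,T); S=.7
f=lambda P,z: px2w(c,np.array(P)*S,z)[:,:2]
im=cv2.imread("pics/w3raw.png").max(2); pts=[]
for u,v in [(688,195),(659,364),(198,196),(219,366)]:
    x0,y0=int(u*S)-14,int(v*S)-12; ys,xs=np.nonzero(im[y0:y0+25,x0:x0+29]<60); pts.append(((xs.mean()+x0)/S,(ys.mean()+y0)/S))
W=f(pts,.036); L=np.array([[.105,.04],[.105,-.04],[-.105,.04],[-.105,-.04]])
cw=W.mean(0); H=L.T@(W-cw); a=np.arctan2(H[0,1]-H[1,0],H[0,0]+H[1,1]); Rm=np.array([[np.cos(a),-np.sin(a)],[np.sin(a),np.cos(a)]])
print("tray",cw.round(4),np.degrees(a).round(2),((W-cw-L@Rm.T)*1e3).round(1).tolist())
t=lambda q:((q-cw)@Rm*1e3).round(1).tolist()
print("outl C UR,LR, UL(c), LL(c), A UL",t(f([(553,212),(542,348),(481,212),(474,346),(331,211)],.03)))
ci=f([(319,233),(489,233),(487,311),(320,312)],.075); print("in",t(ci),ci.mean(0).round(4),t(ci.mean(0)))
h=f([(282,408),(518,408),(513,501),(286,501)],.137); print("held",h.mean(0).round(4),t(h))
E
```

```text
tray [0.5688 0.2719] 7.2 [[-2.0, -1.0], [-2.2, 0.5], [2.3, -0.4], [1.9, 1.0]]
outl C UR,LR, UL(c), LL(c), A UL [[48.1, 30.7], [48.8, -33.4], [16.8, 30.7], [16.5, -32.2], [-47.8, 31.4]]
in [[-46.2, 30.6], [12.8, 30.3], [13.5, 1.6], [-47.4, 1.5]] [0.5501 0.2856] [-16.8, 16.0]
held [0.5526 0.2535] [[-47.8, -1.7], [11.4, -1.9], [12.3, -30.7], [-49.2, -30.5]]
```

Call:
send_rows(plan=[[[0, 0, 0, 0.002, 0.002, 0.072, 0.3], [0, 0, -0.001, 0.001, 0.002, 0.072, 0.3], [0, 0.001, 0, 0.001, 0.002, 0.072, 0.3], [-0.001, 0, 0, 0, 0.001, 0.06, 0.3], [0, 0, 0, 0, 0, 0.02, 0.3], [0, 0, 0, 0, 0, 0.01, 0.3], [0, 0, 0, 0, 0, 0.005, 0.3], [0, 0, 0, 0, 0, 0, 0.3], [0, 0, 0, 0, 0, 0, 0.3]]])

```text
clock: 6.42
position: [0.5551, 0.2521, 0.0618]
ee_rot: [0.662, 0.749, 0.001, 0.0]
ft_force: [-0.5, 0.2, -0.8]
grip_width: 0.718
grasp_force: 39.2
```

Call:
send_rows(plan=[[[0, 0, 0, -0.004, -0.001, 0.004, 0.3], [0, 0, 0, 0, 0, 0.003, 0.3], [0, 0, 0, 0, 0, 0, 0.3], [0, 0, 0, 0, 0, 0, 0.3], [0, 0, 0, 0, 0, 0, 1], [0, 0, 0, 0, 0, 0, 1], [0, 0, 0, 0, 0, 0, 1], [0, 0, 0, 0, 0, 0, 1], [0, 0, 0, 0, 0, 0, 1]]])

```text
clock: 7.17
position: [0.5546, 0.2511, 0.0596]
ee_rot: [0.662, 0.749, 0.0, -0.0]
ft_force: [0.4, -0.1, 0.9]
grip_width: 1.004
grasp_force: 0.0
```

```bash
python3 - <<'E'
from h import *
D=np.radians; o=get_obs(); print(np.round(o["position"],4),np.degrees(yaw_of(o)),o["ft_force"],o["grip_width"],o["grasp_force"])
x,y,z=o["position"]; a=yaw_of(o)
plan((x,y,.125,a,1,3),(.684,-.004,.13,D(-17.6),1,9),(.6846,-.0039,.031,D(-17.6),1,5))
E
```

```text
[0.5546 0.2511 0.0596] 7.073335288461329 [ 0.39105684 -0.07778172  0.88141944] 1.0039201630345551 0.0
17
[[0.0,0.0,0.0,0.0,0.0,-0.109,1.0],
[0.0,0.0,0.0,0.0,0.0,-0.109,1.0],
[0.0,0.0,0.0,0.0,0.0,-0.109,1.0],
[0.0,0.0,0.032,-0.149,0.054,-0.003,1.0],
[0.0,0.0,0.032,-0.147,0.061,-0.003,1.0],
[0.0,0.0,0.032,-0.144,0.068,-0.003,1.0],
[0.0,0.0,0.032,-0.14,0.075,-0.003,1.0],
[0.0,0.0,0.031,-0.136,0.081,-0.002,1.0],
[0.0,0.0,0.032,-0.133,0.088,-0.003,1.0],
[0.0,0.0,0.032,-0.128,0.094,-0.003,1.0],
[0.0,0.0,0.032,-0.123,0.1,-0.003,1.0],
[0.0,-0.001,0.032,-0.119,0.106,-0.003,1.0],
[0.0,0.0,0.0,0.0,0.0,0.099,1.0],
[0.0,0.0,0.0,0.001,0.001,0.099,1.0],
[0.0,0.0,0.0,0.0,0.0,0.099,1.0],
[0.0,0.0,0.0,0.0,0.001,0.099,1.0],
[0.0,0.0,0.0,0.001,0.0,0.099,1.0]]
```

Call:
send_rows(plan=[[[0, 0, 0, 0, 0, -0.109, 1], [0, 0, 0, 0, 0, -0.109, 1], [0, 0, 0, 0, 0, -0.109, 1], [0, 0, 0.032, -0.149, 0.054, -0.003, 1], [0, 0, 0.032, -0.147, 0.061, -0.003, 1], [0, 0, 0.032, -0.144, 0.068, -0.003, 1], [0, 0, 0.032, -0.14, 0.075, -0.003, 1], [0, 0, 0.031, -0.136, 0.081, -0.002, 1], [0, 0, 0.032, -0.133, 0.088, -0.003, 1], [0, 0, 0.032, -0.128, 0.094, -0.003, 1], [0, 0, 0.032, -0.123, 0.1, -0.003, 1], [0, -0.001, 0.032, -0.119, 0.106, -0.003, 1], [0, 0, 0, 0.004, 0.007, 0, 1], [0, 0, 0, 0, 0, 0, 1], [0, 0, 0, 0, 0, 0, 1]]])

```text
clock: 8.42
position: [0.6855, -0.0031, 0.1296]
ee_rot: [0.807, 0.591, -0.0, -0.0]
ft_force: [0.1, -0.2, -1.0]
grip_width: 0.999
grasp_force: 0.0
```

```bash
python3 - <<'E'
from h import *
D=np.radians; o=get_obs(); print(np.round(o["position"],4),np.degrees(yaw_of(o)))
plan((.6862,-.0041,.0305,D(-17.6),1,5))
E
```

```text
[ 0.6855 -0.0031  0.1296] -17.562449193454754
5
[[0.0,0.0,0.0,-0.001,0.001,0.099,1.0],
[0.0,0.0,0.0,0.0,0.001,0.099,1.0],
[0.0,0.0,0.0,-0.001,0.001,0.099,1.0],
[0.0,0.0,0.0,-0.001,0.001,0.1,1.0],
[0.0,0.0,0.0,0.0,0.001,0.099,1.0]]
```

Call:
send_rows(plan=[[[0, 0, 0, -0.001, 0.001, 0.099, 1], [0, 0, 0, 0, 0.001, 0.099, 1], [0, 0, 0, -0.001, 0.001, 0.099, 1], [0, 0, 0, -0.001, 0.001, 0.1, 1], [0, 0, 0, 0, 0.001, 0.099, 1], [0, 0, 0, 0, 0, 0, 1], [0, 0, 0, 0, 0, 0, 0.3], [0, 0, 0, 0, 0, 0, 0.3], [0, 0, 0, 0, 0, 0, 0.3], [0, 0, 0, 0, 0, 0, 0.3], [0, 0, 0, 0, 0, 0, 0.3], [0, 0, 0, 0, 0, 0, 0.3]]])

```text
clock: 9.42
position: [0.6873, -0.0042, 0.0326]
ee_rot: [0.807, 0.591, 0.001, 0.001]
ft_force: [-1.6, 0.6, 6.8]
grip_width: 0.717
grasp_force: 40.6
```

```bash
python3 - <<'E'
from h import *
D=np.radians; o=get_obs(); print(np.round(o["position"],4),np.degrees(yaw_of(o)),o["grip_width"],o["grasp_force"])
x,y,z=o["position"]
plan((x,y,z+.11,yaw_of(o),.3,4),(.601,.2738,.145,D(-83),.3,12))
E
```

```text
[ 0.6873 -0.0042  0.0326] -17.574075598149065 0.7166706924957197 40.5740225315094
16
[[0.0,0.0,0.0,0.0,0.0,-0.137,0.3],
[0.001,0.0,0.0,0.0,0.001,-0.138,0.3],
[0.0,0.0,0.0,0.0,0.0,-0.137,0.3],
[0.0,0.0,0.0,0.0,0.0,-0.138,0.3],
[0.0,0.0,0.063,0.1,-0.069,-0.001,0.3],
[0.0,0.0,0.064,0.092,-0.079,-0.001,0.3],
[0.0,0.0,0.063,0.085,-0.086,-0.001,0.3],
[0.0,0.0,0.064,0.076,-0.095,-0.001,0.3],
[0.0,0.0,0.063,0.067,-0.101,-0.001,0.3],
[0.0,0.0,0.064,0.056,-0.107,-0.001,0.3],
[0.0,0.0,0.063,0.047,-0.113,-0.001,0.3],
[0.0,0.0,0.064,0.035,-0.116,-0.001,0.3],
[0.0,0.0,0.063,0.025,-0.119,-0.001,0.3],
[0.0,0.0,0.063,0.013,-0.12,-0.001,0.3],
[0.0,-0.001,0.064,0.001,-0.121,-0.001,0.3],
[0.0,0.0,0.063,-0.01,-0.121,-0.001,0.3]]
```

Call:
send_rows(plan=[[[0, 0, 0, 0, 0, -0.137, 0.3], [0, 0, 0, 0, 0, -0.138, 0.3], [0, 0, 0, 0, 0, -0.137, 0.3], [0, 0, 0, 0, 0, -0.138, 0.3], [0, 0, 0.063, 0.1, -0.069, -0.001, 0.3], [0, 0, 0.064, 0.092, -0.079, -0.001, 0.3], [0, 0, 0.063, 0.085, -0.086, -0.001, 0.3], [0, 0, 0.064, 0.076, -0.095, -0.001, 0.3], [0, 0, 0.063, 0.067, -0.101, -0.001, 0.3], [0, 0, 0.064, 0.056, -0.107, -0.001, 0.3], [0, 0, 0.063, 0.047, -0.113, -0.001, 0.3], [0, 0, 0.064, 0.035, -0.116, -0.001, 0.3], [0, 0, 0.063, 0.025, -0.119, -0.001, 0.3], [0, 0, 0.063, 0.013, -0.12, -0.001, 0.3], [0, -0.001, 0.064, 0.001, -0.121, -0.001, 0.3], [0, 0, 0.063, -0.01, -0.121, -0.001, 0.3], [0, 0, 0, 0, 0, 0, 0.3], [0, 0, 0, 0, 0, 0, 0.3]]])

```text
clock: 10.92
position: [0.5994, 0.2757, 0.1432]
ee_rot: [0.998, 0.063, -0.001, 0.0]
ft_force: [0.1, -1.2, -0.3]
grip_width: 0.722
grasp_force: 39.7
```

```bash
python3 - <<'E'
from h import *
D=np.radians; o=get_obs(); print(np.round(o["position"],4),np.degrees(yaw_of(o)),np.round(o["ee_rot"],4),o["grip_width"],o["grasp_force"])
for n in ("wrist","top"):
    im=optics.camera(n); im=cv2.cvtColor(im,cv2.COLOR_RGB2BGR); cv2.imwrite(f"pics/{n}4raw.png",im)
    if n=="wrist": cv2.imwrite("pics/w4.png",cv2.resize(im,(800,600),interpolation=cv2.INTER_CUBIC))
np.save("w4.npy",cam("wrist",o)[2])
E
```

```text
[0.5994 0.2757 0.1432] -82.78078888151543 [ 9.98e-01  6.30e-02 -9.00e-04  2.00e-04] 0.7216277012507686 39.694209694862366
```

View pics/w4.png

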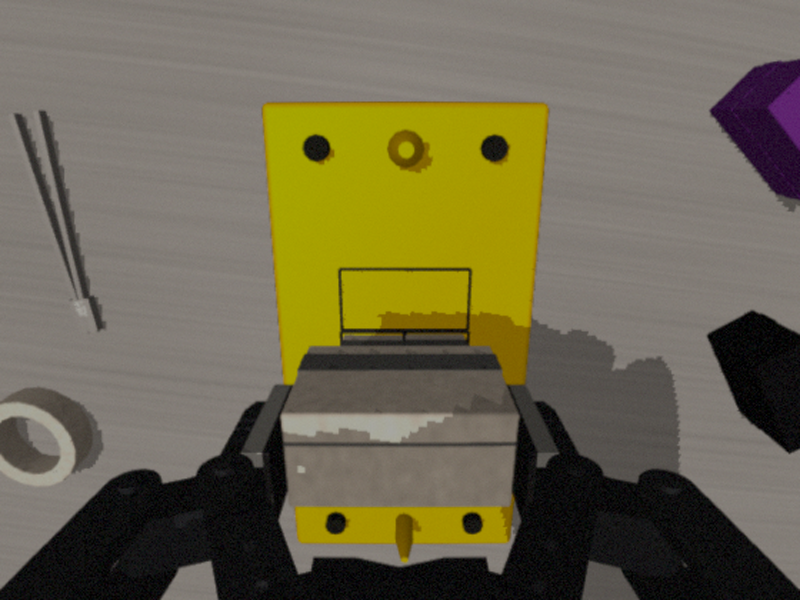

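```bash
cat > fit.py <<'E'
from h import *
from scipy.optimize import least_squares
K,d,_=cam("wrist"); S=.7
B=[(105,40,36),(105,-40,36),(-105,40,36),(-105,-40,36)]
C=[(48.5,32,30),(48.5,-32,30),(16.5,32,30),(16.5,-32,30)]
obs=[("w1",B,[(591,177),(592,291),(282,217),(304,326)],1),("w1",[C[0],C[1]],[(507,200),(512,289)],0),
("w3",B,[(688,195),(659,364),(198,196),(219,366)],1),("w3",[C[0],C[1],(105,0,60),(-105,0,60)],[(553,212),(542,348),(707,303),(186,306)],0),
("w4",B,[(317,148),(494,148),(336,523),(472,523)],1),("w4",C+[(105,0,60)],[(340,269),(470,269),(341,331),(469,331),(406,149)],0)]
raw={"w1":"w1raw","w3":"w3raw","w4":"wrist4raw"}; P=[]
for n,L,px,blob in obs:
    im=cv2.imread(f"pics/{raw[n]}.png").max(2)
    for l,(u,v) in zip(L,px):
        u,v=u*S,v*S
        if blob:
            x0,y0=int(u)-11,int(v)-11; ys,xs=np.nonzero(im[y0:y0+23,x0:x0+23]<60); u,v=xs.mean()+x0,ys.mean()+y0; l=(l[0],l[1],34.5)
        P.append((n,np.array(l)/1e3,(u,v)))
Ts={n:np.load(n+".npy") for n in raw}; Tc=np.array(optics.get_calibration("wrist")["T_tool_cam"])
def adj(T,off):  # shift camera in tool axes
    M=(T@np.linalg.inv(Tc)); T=T.copy(); T[:3,3]+=M[:3,:3]@off[:3]; 
    return T
def res(p):
    a=p[2]; r=[]
    for n,l,uv in P:
        w=[p[0]+l[0]*np.cos(a)-l[1]*np.sin(a),p[1]+l[0]*np.sin(a)+l[1]*np.cos(a),l[2]]
        r+=list(w2px((K,d,adj(Ts[n],p[3:])),[w])[0]-uv)
    return np.array(r+list(p[3:]*1e3/3))
s=least_squares(res,[.569,.271,.12,0,0,0],loss="soft_l1"); p=s.x
if __name__=="__main__":
    print("tray",p[:2].round(4),np.degrees(p[2]).round(2),"camoff mm",(p[3:]*1e3).round(2),"rms",np.sqrt((res(p)**2).mean()).round(2))
    print(res(p).round(1).reshape(-1,2)[:, :].tolist() if 0 else "")
    a=p[2]; Rm=np.array([[np.cos(a),-np.sin(a)],[np.sin(a),np.cos(a)]])
    for n,q in (("A",(-16.5,16.5)),("B",(-16.5,-16.5)),("C",(32.5,0))): print(n,(p[:2]+Rm@np.array(q)/1e3).round(4))
    def f(n,px,z): return px2w((K,d,adj(Ts[n],p[3:])),np.array(px)*S,z)[:,:2]
    for n,px,z in [("w3",[(282,408),(518,408),(513,501),(286,501)],.137),("w3",[(319,233),(489,233),(487,311),(320,312)],.075),("w4",[(282,414),(517,413),(514,505),(286,505)],.1432-.0326+.045)]:
        h=f(n,px,z); print(n,h.mean(0).round(4),"size",np.linalg.norm(h[0]-h[1]).round(4),np.linalg.norm(h[2]-h[3]).round(4),np.linalg.norm(h[1]-h[2]).round(4))
E
python3 fit.py
```

```text
tray [0.5693 0.2706] 7.19 camoff mm [ 0.29 -0.18 -2.27] rms 0.72

A [0.5508 0.2849]
B [0.555  0.2522]
C [0.6015 0.2747]
w3 [0.5526 0.2521] size 0.0605 0.0628 0.0294
w3 [0.55   0.2853] size 0.0597 0.0617 0.0291
w4 [0.5968 0.2769] size 0.061 0.0639 0.0297
```

```bash
python3 - <<'E'
from h import *
D=np.radians
plan((.6028,.2741,.10,D(-82.8),.3,4),(.6028,.2741,.066,D(-82.8),.3,3))
E
```

```text
7
[[0.0,0.0,-0.001,0.003,-0.002,0.054,0.3],
[0.0,0.0,0.0,0.003,-0.001,0.055,0.3],
[0.001,0.001,-0.001,0.003,-0.002,0.054,0.3],
[0.0,0.0,0.0,0.003,-0.001,0.054,0.3],
[0.0,0.0,0.0,0.0,0.0,0.057,0.3],
[0.0,0.0,0.0,0.0,0.0,0.056,0.3],
[0.0,0.0,0.0,0.0,0.0,0.057,0.3]]
```

Call:
send_rows(plan=[[[0, 0, 0, 0.003, -0.002, 0.054, 0.3], [0, 0, 0, 0.003, -0.001, 0.055, 0.3], [0, 0, -0.001, 0.003, -0.002, 0.054, 0.3], [0, 0, 0, 0.003, -0.001, 0.054, 0.3], [0, 0, 0, 0, 0, 0, 0.3], [0, 0, 0, 0, 0, 0, 0.3]]])

```text
clock: 11.52
position: [0.6019, 0.2746, 0.0985]
ee_rot: [0.998, 0.062, -0.002, 0.001]
ft_force: [0.7, 0.8, -0.7]
grip_width: 0.722
grasp_force: 39.7
```

```bash
python3 - <<'E'
from h import *
D=np.radians
o=get_obs(); print(np.round(o["position"],4),np.degrees(yaw_of(o)))
plan((.6028,.2741,.066,D(-82.8),.3,3))
E
```

```text
[0.6019 0.2746 0.0985] -82.92149176844106
3
[[0.0,0.001,0.0,0.002,0.001,0.054,0.3],
[0.001,0.001,-0.001,0.001,0.001,0.054,0.3],
[0.0,0.0,0.0,0.001,0.001,0.054,0.3]]
```

Call:
send_rows(plan=[[[0, 0, 0, 0.002, 0.001, 0.054, 0.3], [0, 0, 0, 0.002, 0.001, 0.054, 0.3], [0, 0, 0, 0.001, 0.001, 0.054, 0.3], [0, 0, 0, 0, 0, 0.01, 0.3], [0, 0, 0, 0, 0, 0.01, 0.3], [0, 0, 0, 0, 0, 0, 0.3], [0, 0, 0, 0, 0, 0, 0.3]]])

```text
clock: 12.1
position: [0.6036, 0.2746, 0.0635]
ee_rot: [0.998, 0.062, -0.001, 0.0]
ft_force: [-0.1, 0.6, -0.1]
grip_width: 0.719
grasp_force: 39.8
```

Call:
send_rows(plan=[[[0, 0, 0, -0.002, 0, 0.005, 0.3], [0, 0, 0, 0, 0, 0.004, 0.3], [0, 0, 0, 0, 0, 0, 0.3], [0, 0, 0, 0, 0, 0, 0.3], [0, 0, 0, 0, 0, 0, 1], [0, 0, 0, 0, 0, 0, 1], [0, 0, 0, 0, 0, 0, 1], [0, 0, 0, 0, 0, 0, 1], [0, 0, 0, 0, 0, 0, 1], [0, 0, 0, 0, 0, -0.1, 1], [0, 0, 0, 0, 0, -0.18, 1], [0, 0, 0, 0, 0, -0.18, 1], [0, 0, 0, 0, 0, -0.18, 1], [0, 0, 0, 0, 0, -0.18, 1], [0, 0, 0, 0, 0, -0.1, 1], [0, 0, 0, 0, 0, 0, 1], [0, 0, 0, 0, 0, 0, 1]]])

```text
clock: 13.52
position: [0.6037, 0.2748, 0.2466]
ee_rot: [0.998, 0.062, 0.0, -0.0]
ft_force: [0.1, 0.9, -0.5]
grip_width: 1.001
grasp_force: 0.0
```

```bash
python3 - <<'E'
from h import *
D=np.radians; o=get_obs(); print(np.round(o["position"],4),np.degrees(yaw_of(o)),o["ft_force"])
im=optics.camera("wrist"); im=cv2.cvtColor(im,cv2.COLOR_RGB2BGR); cv2.imwrite("pics/w5raw.png",im)
cv2.imwrite("pics/w5.png",cv2.resize(im,(800,600),interpolation=cv2.INTER_CUBIC)); np.save("w5.npy",cam("wrist",o)[2])
plan((.57,.10,.26,D(-40),1,7),(.54,-.26,.25,D(-4),1,13))
E
```

```text
[0.6037 0.2748 0.2466] -82.90847668214519 [ 0.12086789  0.87444    -0.48612069]
20
[[0.0,0.0,-0.071,-0.039,0.121,-0.011,1.0],
[0.0,0.0,-0.072,-0.051,0.116,-0.01,1.0],
[0.0,0.001,-0.071,-0.064,0.11,-0.011,1.0],
[0.0,0.0,-0.071,-0.075,0.102,-0.01,1.0],
[0.0,0.0,-0.072,-0.086,0.094,-0.011,1.0],
[0.0,0.0,-0.071,-0.095,0.084,-0.011,1.0],
[0.0,0.0,-0.071,-0.103,0.074,-0.01,1.0],
[0.0,0.0,-0.032,-0.113,0.08,0.004,1.0],
[0.0,0.0,-0.032,-0.118,0.075,0.004,1.0],
[0.0,0.0,-0.033,-0.12,0.069,0.004,1.0],
[0.0,0.0,-0.032,-0.124,0.063,0.004,1.0],
[0.0,0.0,-0.032,-0.127,0.056,0.003,1.0],
[0.0,0.0,-0.032,-0.129,0.051,0.004,1.0],
[0.0,0.0,-0.033,-0.132,0.045,0.004,1.0],
[0.0,0.0,-0.032,-0.134,0.037,0.004,1.0],
[0.0,0.0,-0.032,-0.135,0.032,0.004,1.0],
[0.0,0.0,-0.032,-0.137,0.025,0.004,1.0],
[0.0,0.0,-0.033,-0.137,0.018,0.004,1.0],
[0.0,0.0,-0.032,-0.139,0.012,0.004,1.0],
[0.0,0.0,-0.032,-0.139,0.004,0.004,1.0]]
```

View pics/w5.png

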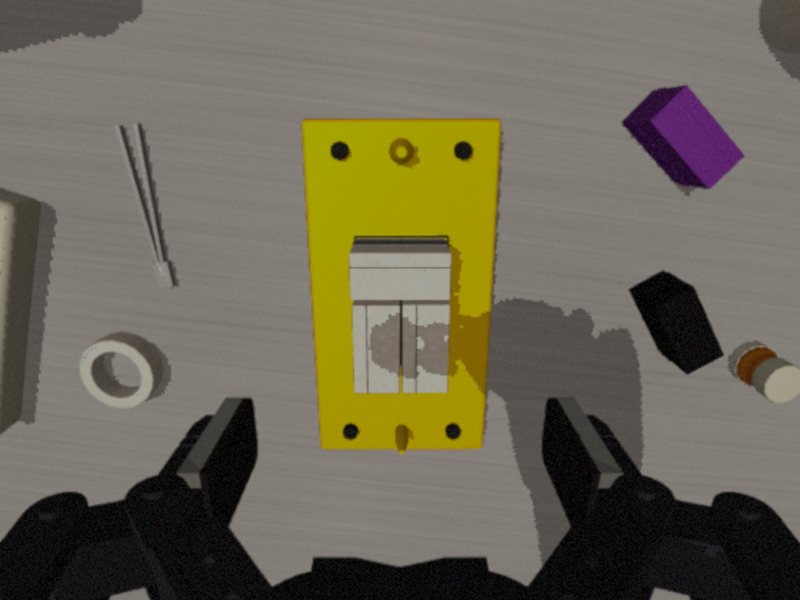

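The picture shows all three cartons upright and square in their outlines: C at about (400,275), with A and B at about (376,347) and (425,347). I'll measure them and move on to the hood.

Call:
send_rows(plan=[[[0, 0, -0.071, -0.039, 0.121, -0.011, 1], [0, 0, -0.072, -0.051, 0.116, -0.01, 1], [0, 0, -0.071, -0.064, 0.11, -0.011, 1], [0, 0, -0.071, -0.075, 0.102, -0.01, 1], [0, 0, -0.072, -0.086, 0.094, -0.011, 1], [0, 0, -0.071, -0.095, 0.084, -0.011, 1], [0, 0, -0.071, -0.103, 0.074, -0.01, 1], [0, 0, -0.032, -0.113, 0.08, 0.004, 1], [0, 0, -0.032, -0.118, 0.075, 0.004, 1], [0, 0, -0.033, -0.12, 0.069, 0.004, 1], [0, 0, -0.032, -0.124, 0.063, 0.004, 1], [0, 0, -0.032, -0.127, 0.056, 0.003, 1], [0, 0, -0.032, -0.129, 0.051, 0.004, 1], [0, 0, -0.033, -0.132, 0.045, 0.004, 1], [0, 0, -0.032, -0.134, 0.037, 0.004, 1], [0, 0, -0.032, -0.135, 0.032, 0.004, 1], [0, 0, -0.032, -0.137, 0.025, 0.004, 1], [0, 0, -0.033, -0.137, 0.018, 0.004, 1], [0, 0, -0.032, -0.139, 0.012, 0.004, 1], [0, 0, -0.032, -0.139, 0.004, 0.004, 1]]])

```text
clock: 15.23
position: [0.5392, -0.2608, 0.2489]
ee_rot: [0.73, 0.683, -0.002, -0.001]
ft_force: [0.1, -0.2, 1.4]
grip_width: 0.998
grasp_force: 0.0
```

Call:
send_rows(plan=[[[0, 0, 0, 0, 0, 0, 1], [0, 0, 0, 0, 0, 0, 1], [0, 0, 0, 0, 0, 0, 1]]])

```text
clock: 15.48
position: [0.5398, -0.2592, 0.2494]
ee_rot: [0.732, 0.682, -0.001, -0.001]
ft_force: [0.4, -0.4, -0.5]
grip_width: 0.996
grasp_force: 0.0
```

```bash
python3 - <<'E'
from h import *
o=get_obs(); print(np.round(o["position"],4),np.degrees(yaw_of(o)))
im=optics.camera("wrist"); im=cv2.cvtColor(im,cv2.COLOR_RGB2BGR); cv2.imwrite("pics/w6raw.png",im)
cv2.imwrite("pics/w6.png",cv2.resize(im,(800,600),interpolation=cv2.INTER_CUBIC)); np.save("w6.npy",cam("wrist",o)[2])
import fit; p=fit.p; a=p[2]; Rm=np.array([[np.cos(a),-np.sin(a)],[np.sin(a),np.cos(a)]])
T5=fit.adj(np.load("w5.npy"),p[3:]); t=lambda px,z:((px2w((fit.K,fit.d,T5),np.array(px)*.7,z)[:,:2]-p[:2])@Rm*1e3)
print("dowels",t([(401,151),(402,450)],.06).round(1).tolist())
for n,q in (("C",[(350,253),(451,253),(449,301),(350,301)]),("A",[(353,302),(400,302),(400,392),(355,393)]),("B",[(402,302),(449,302),(447,392),(402,392)])): print(n,t(q,.075).mean(0).round(1))
E
```

```text
[ 0.5398 -0.2592  0.2494] -4.029894700133438
dowels [[105.6, 0.0], [-104.0, -0.5]]
C [31.3  0.8]
A [-16.5  15.7]
B [-16.3 -15.3]
```

View pics/w6.png

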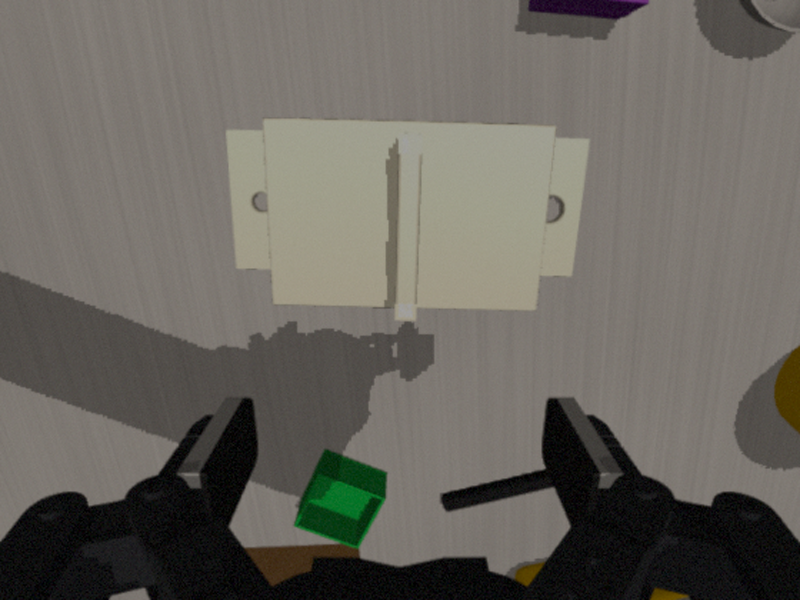

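The hood is in view: roof corners at (264,119), (554,126), (537,310) and (274,305), the bar at about x=408 from row 132 to 320, and the big hole on the right at (555,208). I'll fit its pose.

```bash
python3 - <<'E'
from fit import *
T=adj(np.load("w6.npy"),p[3:]); cc=(K,d,T)
L=[((-85,57,70),(264,119)),((85,57,70),(555,126)),((85,-57,70),(537,310)),((-85,-57,70),(274,305)),((-6,-50,110),(395,320)),((6,-50,110),(416,320))]
tabs=[((-127,1,8),(227,130)),((-127,-1,8),(236,269)),((127,1,8),(589,139)),((127,-1,8),(572,276))]
def r(q):
    a=q[2]; c,s=np.cos(a),np.sin(a); out=[]
    for l,uv in L+tabs:
        l=np.array(l,float)
        if l[2]==8: l[1]*=q[3]
        l/=1e3; w=[q[0]+c*l[0]-s*l[1],q[1]+s*l[0]+c*l[1],l[2]]
        out+=list(w2px(cc,[w])[0]-np.array(uv)*S)
    return np.array(out)
s=least_squares(r,[.54,-.22,-.06,45],x_scale=[.01,.01,.01,10],loss="soft_l1"); q=s.x
print("hood",q[:2].round(4),np.degrees(q[2]).round(2),q[3].round(1)); print(r(q).round(1).reshape(-1,2).tolist())
print("big/small hole", [(q[:2]+np.array([np.cos(q[2]),np.sin(q[2])])*k).round(4).tolist() for k in (.105,-.105)])
plan((q[0],q[1],.155,q[2],1,5),)
E
```

```text
hood [ 0.5454 -0.2273] -5.29 50.1
[[-1.0, -0.3], [1.4, -0.4], [-0.4, 0.7], [-0.5, 0.3], [0.2, -0.0], [0.4, 0.3], [-0.3, 0.2], [0.9, -0.2], [0.1, -0.2], [-0.3, 0.0]]
big/small hole [[0.65, -0.237], [0.4409, -0.2176]]
5
[[0.0,0.0,0.003,0.032,0.003,0.095,1.0],
[-0.001,0.0,0.003,0.031,0.004,0.094,1.0],
[0.0,0.0,0.003,0.032,0.003,0.095,1.0],
[-0.001,0.0,0.003,0.032,0.002,0.095,1.0],
[0.0,0.0,0.003,0.032,0.003,0.094,1.0]]
```

Call:
send_rows(plan=[[[0, 0, 0.003, 0.032, 0.003, 0.095, 1], [0, 0, 0.003, 0.031, 0.004, 0.094, 1], [0, 0, 0.003, 0.032, 0.003, 0.095, 1], [-0.001, 0, 0.003, 0.032, 0.002, 0.095, 1], [0, 0, 0.003, 0.032, 0.003, 0.094, 1], [0, 0, 0, 0, 0, 0, 1], [0, 0, 0, 0, 0, 0, 1], [0, 0, 0, 0, 0, 0, 1]]], squeeze=90)

```text
clock: 16.2
position: [0.5459, -0.2286, 0.1572]
ee_rot: [0.739, 0.674, -0.0, 0.001]
ft_force: [0.6, -0.7, 0.5]
grip_width: 1.003
grasp_force: 0.0
```

```bash
python3 - <<'E'
from h import *
o=get_obs(); print(np.round(o["position"],4),np.degrees(yaw_of(o)),np.round(o["ee_rot"],4))
plan((.5454,-.2273,.1,np.radians(-5.29),1,5),)
E
```

```text
[ 0.5459 -0.2286  0.1572] -5.256079739006801 [ 7.388e-01  6.739e-01 -1.000e-04  9.000e-04]
5
[[0.0,0.0,0.0,0.001,-0.001,0.057,1.0],
[0.0,0.0,0.0,0.002,0.0,0.057,1.0],
[0.0,0.001,0.0,0.001,-0.001,0.058,1.0],
[0.001,0.0,0.0,0.001,-0.001,0.057,1.0],
[0.0,0.0,0.0,0.001,-0.001,0.057,1.0]]
```

Call:
send_rows(plan=[[[0, 0, 0, 0.001, -0.001, 0.057, 1], [0, 0, 0, 0.002, 0, 0.057, 1], [0, 0, 0, 0.001, -0.001, 0.058, 1], [0, 0, 0, 0.001, -0.001, 0.057, 1], [0, 0, 0, 0.001, -0.001, 0.057, 1], [0, 0, 0, 0, 0, 0, 1], [0, 0, 0, 0, 0, 0, 0], [0, 0, 0, 0, 0, 0, 0], [0, 0, 0, 0, 0, 0, 0], [0, 0, 0, 0, 0, 0, 0], [0, 0, 0, 0, 0, 0, 0], [0, 0, 0, 0, 0, 0, 0], [0, 0, 0, 0, 0, 0, 0], [0, 0, 0, 0, 0, 0, 0], [0, 0, 0, 0, 0, 0, 0], [0, 0, 0, 0, 0, 0, 0]]])

```text
clock: 17.53
position: [0.5451, -0.2276, 0.0995]
ee_rot: [0.739, 0.674, -0.0, 0.001]
ft_force: [-1.2, 1.2, 6.4]
grip_width: 0.126
grasp_force: 88.7
```

```bash
python3 - <<'E'
from h import *
o=get_obs(); print(np.round(o["position"],4),np.degrees(yaw_of(o)),np.round(o["ee_rot"],4))
x,y,z=o["position"]; plan((x,y,.22,yaw_of(o),0,8))
E
```

```text
[ 0.5451 -0.2276  0.0995] -5.299358238272666 [ 7.390e-01  6.737e-01 -1.000e-04  7.000e-04]
8
[[0.0,0.0,0.0,0.0,0.0,-0.075,0.0],
[0.0,0.0,0.0,0.0,0.0,-0.076,0.0],
[0.0,0.0,0.0,0.0,0.0,-0.075,0.0],
[0.0,0.0,0.0,0.0,0.0,-0.075,0.0],
[0.0,0.0,0.0,0.0,0.0,-0.076,0.0],
[0.0,0.001,0.0,0.0,0.0,-0.075,0.0],
[0.001,0.0,0.0,0.0,0.001,-0.075,0.0],
[0.0,0.0,0.0,0.0,-0.001,-0.076,0.0]]
```

Call:
send_rows(plan=[[[0, 0, 0, 0, 0, -0.04, 0], [0, 0, 0, 0, 0, -0.075, 0], [0, 0, 0, 0, 0, -0.075, 0], [0, 0, 0, 0, 0, -0.075, 0], [0, 0, 0, 0, 0, -0.076, 0], [0, 0, 0, 0, 0, -0.075, 0], [0, 0, 0, 0, 0, -0.075, 0], [0, 0, 0, 0, 0, -0.076, 0], [0, 0, 0, 0, 0, -0.04, 0], [0, 0, 0, 0, 0, 0, 0]]])

```text
clock: 18.37
position: [0.5453, -0.2277, 0.222]
ee_rot: [0.739, 0.674, 0.0, 0.001]
ft_force: [0.1, -0.1, -3.6]
grip_width: 0.126
grasp_force: 88.0
```

```bash
python3 - <<'E'
from h import *
o=get_obs(); print(np.round(o["position"],4),np.degrees(yaw_of(o)),o["grip_width"],o["ft_force"])
plan((.569,.271,.22,np.radians(7.19),0,18))
E
```

```text
[ 0.5453 -0.2277  0.222 ] -5.302051909198296 0.12567893981190242 [ 0.05452972 -0.07953057 -3.62756197]
18
[[0.0,0.0,-0.008,0.139,-0.006,0.0,0.0],
[0.0,0.0,-0.008,0.138,-0.005,0.001,0.0],
[0.0,0.0,-0.008,0.139,-0.003,0.0,0.0],
[0.0,0.0,-0.008,0.138,-0.001,0.0,0.0],
[0.0,0.0,-0.008,0.139,0.0,0.001,0.0],
[0.0,0.0,-0.008,0.139,0.002,0.0,0.0],
[0.001,0.0,-0.009,0.138,0.004,0.0,0.0],
[0.0,0.0,-0.008,0.139,0.006,0.001,0.0],
[0.0,0.001,-0.008,0.138,0.007,0.0,0.0],
[0.0,0.0,-0.008,0.139,0.009,0.001,0.0],
[0.0,0.0,-0.008,0.138,0.011,0.0,0.0],
[0.0,0.0,-0.008,0.138,0.012,0.001,0.0],
[0.0,0.0,-0.008,0.138,0.014,0.0,0.0],
[0.0,0.0,-0.008,0.138,0.015,0.001,0.0],
[0.0,0.0,-0.008,0.138,0.018,0.0,0.0],
[0.0,0.0,-0.008,0.137,0.018,0.001,0.0],
[0.0,0.0,-0.008,0.137,0.021,0.0,0.0],
[0.001,0.0,-0.008,0.137,0.022,0.001,0.0]]
```

Call:
send_rows(plan=[[[0, 0, -0.004, 0.07, -0.003, 0, 0], [0, 0, -0.008, 0.139, -0.006, 0, 0], [0, 0, -0.008, 0.138, -0.005, 0.001, 0], [0, 0, -0.008, 0.139, -0.003, 0, 0], [0, 0, -0.008, 0.138, -0.001, 0, 0], [0, 0, -0.008, 0.139, 0, 0.001, 0], [0, 0, -0.008, 0.139, 0.002, 0, 0], [0, 0, -0.009, 0.138, 0.004, 0, 0], [0, 0, -0.008, 0.139, 0.006, 0.001, 0], [0, 0, -0.008, 0.138, 0.007, 0, 0], [0, 0, -0.008, 0.139, 0.009, 0.001, 0], [0, 0, -0.008, 0.138, 0.011, 0, 0], [0, 0, -0.008, 0.138, 0.012, 0.001, 0], [0, 0, -0.008, 0.138, 0.014, 0, 0], [0, 0, -0.008, 0.138, 0.015, 0.001, 0], [0, 0, -0.008, 0.138, 0.018, 0, 0], [0, 0, -0.008, 0.137, 0.018, 0.001, 0], [0, 0, -0.008, 0.137, 0.021, 0, 0], [0, 0, -0.004, 0.067, 0.022, 0.001, 0], [0, 0, 0, 0, 0, 0, 0]]])

```text
clock: 20.03
position: [0.5661, 0.2763, 0.2163]
ee_rot: [0.659, 0.752, -0.001, -0.001]
ft_force: [-0.9, 0.1, -2.3]
grip_width: 0.122
grasp_force: 88.0
```

Call:
send_rows(plan=[[[0, 0, 0, 0, 0, 0, 0], [0, 0, 0, 0, 0, 0, 0]]])

```text
clock: 20.2
position: [0.5678, 0.2701, 0.2175]
ee_rot: [0.662, 0.749, -0.001, 0.001]
ft_force: [0.3, -0.6, -3.5]
grip_width: 0.121
grasp_force: 88.0
```

```bash
python3 - <<'E'
from h import *
o=get_obs(); print(np.round(o["position"],4),np.degrees(yaw_of(o)),np.round(o["ee_rot"],4),o["grip_width"],o["ft_force"],o["joint_pos"])
im=optics.camera("wrist"); im=cv2.cvtColor(im,cv2.COLOR_RGB2BGR); cv2.imwrite("pics/w7raw.png",im)
cv2.imwrite("pics/w7.png",cv2.resize(im,(800,600),interpolation=cv2.INTER_CUBIC)); np.save("w7.npy",cam("wrist",o)[2])
plan((.569,.2703,.175,np.radians(7.19),0,5))
E
```

```text
[0.5678 0.2701 0.2175] 7.078179714676871 [ 6.621e-01  7.494e-01 -1.200e-03  6.000e-04] 0.1213894408377925 [ 0.29226299 -0.6110101  -3.50275734] [-0.84098597  0.37216568  0.41920129  1.51271561 -0.15255732  1.29129735
 -0.2813268 ]
5
[[0.0,0.0,0.0,0.0,0.001,0.043,0.0],
[0.0,0.001,-0.001,0.001,0.001,0.043,0.0],
[0.0,0.0,0.0,0.0,0.001,0.042,0.0],
[0.0,0.0,0.0,0.0,0.002,0.043,0.0],
[0.0,0.0,-0.001,0.001,0.001,0.043,0.0]]
```

View pics/w7.png

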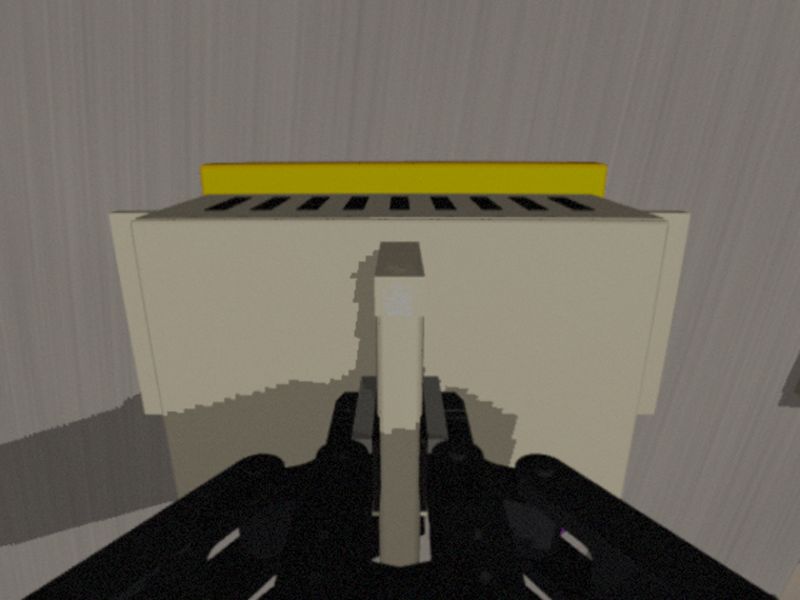

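The hood hangs square over the tray: roof edge from (134,220) to (666,220), tab corners at (111,212) and (687,212), and the tray edge parallel behind it. I'll check its offset and tilt.

```bash
python3 - <<'E'
from fit import *
T=adj(np.load("w7.npy"),p[3:]); cc=(K,d,T)
L=[((-85,57,70),(134,220)),((85,57,70),(666,220)),((-127,50.1,8),(111,212)),((127,50.1,8),(687,212)),((-127,-50.1,8),(146,413)),((127,-50.1,8),(654,413)),((-6,50,110),(376,277)),((6,50,110),(424,277))]
def r(q):
    M=R.from_euler("ZYX",[q[2],0,q[3]]).as_matrix(); o=[]
    for l,uv in L: o+=list(w2px(cc,[M@(np.array(l)/1e3-[0,0,.1])+[q[0],q[1],q[4]]])[0]-np.array(uv)*S)
    return np.array(o+[(q[4]-.218)*1e3/2])
s=least_squares(r,[.568,.27,.125,0,.218],loss="soft_l1"); q=s.x
print(q[:2].round(4),np.degrees(q[2:4]).round(2),q[4].round(4)); print(r(q)[:-1].round(1).reshape(-1,2).tolist())
print(np.round(get_obs()["position"],4))
E
```

```text
[0.5671 0.2705] [ 7.07 -0.1 ] 0.2167
[[-1.6, 0.5], [1.3, 0.5], [0.6, 0.7], [0.7, 0.7], [1.3, -0.5], [-1.5, -0.3], [-1.0, -0.6], [0.2, -0.6]]
[0.5679 0.2699 0.2178]
```

Call:
send_rows(plan=[[[0, 0, 0, 0.001, 0.002, 0.048, 0], [0, 0, 0, 0.001, 0.002, 0.048, 0], [0, 0, -0.001, 0, 0.002, 0.048, 0], [0, 0, 0, 0, 0.002, 0.048, 0], [0, 0, -0.001, 0, 0.001, 0.048, 0], [0, 0, 0, 0, 0, 0, 0], [0, 0, 0, 0, 0, 0, 0], [0, 0, 0, 0, 0, 0, 0]]])

```text
clock: 20.92
position: [0.5697, 0.2722, 0.1704]
ee_rot: [0.66, 0.751, -0.0, 0.0]
ft_force: [0.2, -0.5, -3.0]
grip_width: 0.121
grasp_force: 88.0
```

```bash
python3 - <<'E'
from h import *
o=get_obs(); print(np.round(o["position"],4),np.degrees(yaw_of(o)),np.round(o["ee_rot"],4))
plan((.5697,.2703,.139,np.radians(7.19),0,8))
E
```

```text
[0.5697 0.2722 0.1704] 7.331767044105751 [ 6.604e-01  7.509e-01 -3.000e-04  5.000e-04]
8
[[0.0,0.0,0.0,-0.001,0.0,0.02,0.0],
[0.0,0.0,0.0,-0.001,0.0,0.019,0.0],
[0.0,0.0,0.001,-0.001,0.0,0.02,0.0],
[0.0,0.0,0.0,-0.002,-0.001,0.02,0.0],
[0.0,0.0,0.0,-0.001,0.0,0.019,0.0],
[0.0,0.001,0.0,-0.001,0.0,0.02,0.0],
[0.0,0.0,0.0,-0.001,0.0,0.019,0.0],
[0.0,0.0,0.001,-0.001,0.0,0.02,0.0]]
```

Call:
send_rows(plan=[[[0, 0, 0, -0.002, 0, 0.02, 0], [0, 0, 0, -0.002, 0, 0.02, 0], [0, 0, 0.001, -0.001, 0, 0.02, 0], [0, 0, 0, -0.001, 0, 0.02, 0], [0, 0, 0, -0.001, 0, 0.02, 0], [0, 0, 0, -0.001, 0, 0.02, 0], [0, 0, 0, -0.001, 0, 0.02, 0], [0, 0, 0, 0, 0, 0, 0], [0, 0, 0, 0, 0, 0, 0]]])

```text
clock: 21.67
position: [0.5696, 0.2702, 0.1418]
ee_rot: [0.661, 0.75, -0.001, 0.0]
ft_force: [0.7, 1.0, -3.0]
grip_width: 0.124
grasp_force: 88.0
```

Call:
send_rows(plan=[[[0, 0, 0, 0, 0, 0.015, 0], [0, 0, 0, 0, 0, 0.015, 0], [0, 0, 0, 0, 0, 0.01, 0], [0, 0, 0, 0, 0, 0.01, 0], [0, 0, 0, 0, 0, 0, 0], [0, 0, 0, 0, 0, 0, 0]]], squeeze=115)

```text
clock: 22.17
position: [0.5702, 0.2705, 0.133]
ee_rot: [0.661, 0.75, 0.0, 0.0]
ft_force: [-1.3, -0.1, 6.1]
grip_width: 0.122
grasp_force: 116.3
```

Call:
send_rows(plan=[[[0, 0, 0, 0, 0, 0.01, 0], [0, 0, 0, 0, 0, 0.01, 0], [0, 0, 0, 0, 0, 0.01, 0], [0, 0, 0, 0, 0, 0, 0], [0, 0, 0, 0, 0, 0, 0]]])

```text
clock: 22.58
position: [0.5702, 0.2705, 0.1295]
ee_rot: [0.661, 0.75, 0.001, 0.0]
ft_force: [-12.2, -5.0, 25.4]
grip_width: 0.116
grasp_force: 119.4
```

Call:
send_rows(plan=[[[0, 0, 0, -0.002, -0.004, 0.003, 0], [0, 0, 0, 0, 0, 0, 0], [0, 0, 0, 0, 0, 0, 0], [0, 0, 0, 0, 0, 0, 0]]])

```text
clock: 22.92
position: [0.5701, 0.2705, 0.1295]
ee_rot: [0.661, 0.75, 0.002, 0.0]
ft_force: [-9.3, -4.7, 27.4]
grip_width: 0.117
grasp_force: 119.6
```

```bash
python3 - <<'E'
from h import *
o=get_obs(); print(np.round(o["position"],4),np.degrees(yaw_of(o)),np.round(R.from_quat(o["ee_rot"]).as_matrix()[:,2],4),o["ft_force"],o["torque"])
a=cv2.cvtColor(optics.camera("scene"),cv2.COLOR_RGB2BGR); cv2.imwrite("pics/s8.png",cv2.resize(a[100:220,240:400],(800,600),interpolation=cv2.INTER_CUBIC))
E
```

```text
[0.5701 0.2705 0.1295] 7.246894009605857 [ 0.003  0.002 -1.   ] [-9.32145886 -4.74757885 27.42193923] [-0.8563437   2.03998882 -0.01222977]
```

View pics/s8.png

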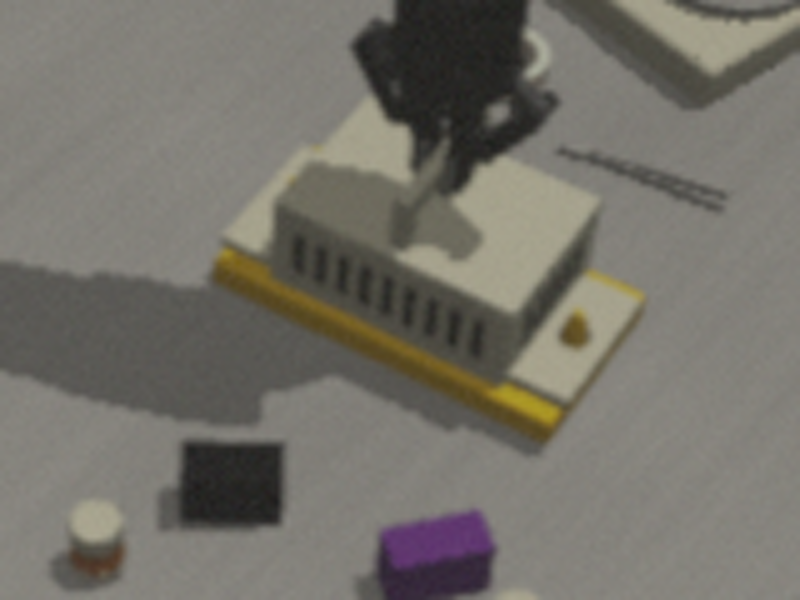

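The picture shows the hood flat on the yellow slab, with the big dowel through its hole at (577,328) and no gap. Pushing harder raises the force without lowering the hood (TCP stays at 0.1295 m, its expected home height), so it is fully home. I'm handing in.

```bash
python3 -c "
from workcell import job,get_obs
print(job.hand_in()); o=get_obs(); print(o['clock'],o['position'],o['ft_force'])"
```

```text
the job is handed in; nothing more can be done
None
the job is handed in; nothing more can be done
```

I handed the job in at about 23 s with all three cartons standing in their outlines and the hood fully home on both dowels, still gripped and pressed down with about 27 N; the hand-in returned no verdict.

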